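# Slide the long post into the spring-plunger post holder down to its hidden stop

## Robot

A 6-joint arm with a two-finger parallel gripper is mounted at the origin on a cart in front of the work surface, level with it; the furniture and walls round the work are solid. World frame = base frame: x ahead of the robot, y to its left, z up, the work surface at z = 0. Lengths are in m, angles in rad, forces in N, time in s.
With the tool pointing down it reaches from about 0.35 to 0.8 m from the base axis. Payload 7.3 kg.
Tool frame: the origin (TCP) lies on the centre line of the jaws, within the pads' length; the fingertips stand 19 mm ahead of it and the grasp point (between the pads) is the TCP (manip.nose_length is the distance from the TCP to the fingertips, in m); y points along the fingers, x is the direction in which the jaws open and shut, and the axes are right-handed (so a half turn about y gives the same grasp; the last joint's range is limited). The gripper opens to 85 mm and grips with 20 to 120 N. Pads are 22 mm wide; open, the fingers measure 114 mm over their backs; the gripper's body (76 mm by 85 mm) begins 54 mm behind the grasp point. The pads swing forward as they close: fully open they stand 13 mm farther back than shut.
Start: joints at [0.981, 0.342, 1.524, -0, 1.275, -0.146], TCP at [0.225, 0.474, 0.25] pointing down, gripper open.
Joint ranges: [-2.53, 2.53], [-0.77, 2.02], [0.04, 2.7], [-1, 4.14], [0.28, 2.66], [-3.11, 3.11]. Speed limits (rad/s): [2.57, 2.57, 3.14, 3.14, 3.14, 3.14].

## Interface

Orientations are given as a unit quaternion [x, y, z, w].
In Python, from plant import manip gives the robot as it stands. The module is installed in compiled form; this text tells all that it offers.
- The arm moves only by the shell command python3 -m jog 'ROWS'. ROWS is JSON, a list of rows, each a list of 7 numbers: the turn, a rotation vector about the tool's x, y, z in rad, then the shift along the tool's x, y, z in cm, then the finger opening in cm, from 0 to 8.54. A call has exactly 5 rows; each row shifts and turns the commanded pose from where the row before left it, along the tool's axes as they then stand; what a row does not reach is not made up. A row lasts 1/8 s, in which the tool goes at most 62.5 mm and 10.7 degrees, less where a joint would pass 70% of its speed; a pose out of reach is approached as far as the arm can. A call with a gripper value outside its range is refused whole. The fingers move at their own pace and stop on an object; the grip force is fixed at half the most. Time passes only in rows, so rows that do not move let the fingers close, or fill a call up. It gives the time, the measured TCP pose, the force and the opening at its end, in the units of the state.
- manip.sense(): the state, without advancing time (a new reading comes with each control period).
- manip.get_image(name): name is "scene" or "top"; returns a dict with "pixels" (400x640x3 uint8, blue, green, red), "camera_matrix" (3x3 intrinsics, pixels), "rvec" (rotation vector, rad) and "tvec" (3), from world to camera coordinates, as OpenCV has them. Camera axes: x right, y down, z forward; pixel columns grow to the right and rows downward; lengths in m; the calibration is good to about 2 mm. A picture is of the moment at which its call begins. There is no depth.
- manip.close_job(): hands the job in, once; it reports no verdict.
Trained networks look in the newest picture that a camera, given by its name, has taken for a name from the list of things; names that differ only in an ending like _2 or _b are one class to them, and where a whole thing is asked for, a point or a joint stands for the part that bears it (a point fixed in the world has none). Each returns a list of dicts, best first, with "score" (0 to 1); they miss things now and then, are a little off and sometimes report something else, mostly with a low value. They report only what shows in the picture. A call takes as long as a camera call. They do not tell look-alikes from the thing itself.
- manip.recognise(camera, label): "bbox" ([left, top, right, bottom] in pixels, round what is visible of it).
The state is a dict: "clock": time; "joint_pos": joint angles; "qd": joint speeds; "tau": joint torques, N m; "tcp_pos": TCP position; "ee_rot": TCP orientation; "ft_force": force on the tool from outside, world axes, zero at the start; "torque": the same for the moment, N m; "opening": finger opening in m.
Only numpy, scipy, OpenCV 4.12 (cv2) and the standard library are available. Lean on these libraries where they do the work, as an engineer would, in place of code of your own. Each camera call takes 0.05 s, during which the arm holds its last target.

## Task

Set up the post holder beside the press: take the long post out of the two-hole rack and slide it, taper first, straight down the bore of the grey post holder, past the side spring plunger, until it stands on the stop inside. The stop sits at a different depth each time and cannot be seen, so feel for it and press only gently against it; then let go of the post and leave the short post, the calipers and the marker where they are.

Things in the scene. Friction and masses are not known exactly. Their poses are not given: they have to be found in the camera images.
- long_post_mid (a point): Centre of the long post, half-way up: a plain round steel rod, 16 mm in diameter, 160 mm long, 0.25 kg, z axis along the rod to its top. The lowest 14 mm taper to a flat foot 7 mm across; two thin dark rings mark the top end. It starts upright in one of the rack's two holes, standing 36 mm deep, 124 mm above the rack.
- long_post_foot (a point): Centre of the flat foot (lower end) of the long post, 80 mm below its centre.
- short_post_mid (a point): Centre of the short post: the same rod but only 110 mm long, 55 mm from its centre to either end. It stands in the rack's other hole and stays there.
- rack: Flat aluminium block, 130 x 56 x 42 mm, fixed to the bench; origin at the centre of its underside, x along its length. Two upright holes, 18 mm wide and 36 mm deep, at x = -40 and x = +40 mm; either may hold the long post.
- holder: Grey post holder fixed to the bench: an upright block 44 x 44 mm, 75 mm high, on a 68 x 80 mm flange 10 mm high; origin at the centre of its underside, z up. A steel plunger barrel sticks out of its +x side (to 38 mm from the axis), 52 mm above the bench, its thin tail to 45 mm.
- holder_mouth (a point): Centre of the mouth of the holder's upright bore, on its top face 75 mm above the bench. The bore is 17.5 mm wide with a 1.5 mm chamfer. The spring plunger's round nose crosses it 23 mm below the mouth. The stop's face lies somewhere between 44 and 67 mm below the mouth, different each time and not measured.
- plunger (a joint): Spring plunger travel, m: 0 = nose out (4.25 mm into the bore), 0.0015 to 0.0025 = ridden back by the full-width post, pressing on it with about 12 N. It climbs the taper while the foot is about 20 to 37 mm below the mouth. Sliding past it takes 2 to 12 N beyond the post's weight, unsteadily; it holds the post by friction where it is let go, so a post let go early does not sink to the stop.
- stop_plug: Plug closing the bottom of the holder's bore, at the level of the bench, which carries the adjustable stop screw inside the bore (its face is 14 mm across and gives under load by about 1 mm for every 12 N). Its own origin, on the bore's axis 0.5 mm above the bench, does not show how high the stop is set. The stop must not be loaded with more than 30 N.
- calipers: Vernier calipers, 72 x 200 x 17 mm, lying on the bench; not to be moved.
- marker: Marker pen, 130 mm long, 12 mm thick, lying on the bench; not to be moved.
Mind the look-alikes: they are no part of the job. What is shaped like the part that bears long_post_mid but yellow is not meant.

How it is judged:
By the outcome, as a careful person would: the job done as asked, in the order asked, and still so for the second after the job is handed in, with the robot touching nothing.
It also fails if it takes over 51 s, if anything falls off the work surface, if the arm or the gripper's body presses on something with over 40 N, if the wrist force passes 120 N, or if a joint passes its speed limit or range.

## Working session

There is one attempt and no reset: what is moved stays moved. The work goes in short steps, Python scripts to look and compute and a shell command to move; the robot and the scene stay as the last step left them, time stands still between calls to the robot, and variables do not carry over. Pictures are saved under pics/ and viewed, and the job is handed in when it is done.

```bash
mkdir -p pics; ls
python3 - <<'E'
from plant import manip
import cv2
s=manip.sense()
print({k:(v if not hasattr(v,'tolist') else [round(float(a),4) for a in v]) for k,v in s.items()})
for c in("scene","top"):
    im=manip.get_image(c);cv2.imwrite(f"pics/{c}0.png",im["pixels"])
    print(c,im["camera_matrix"],im["rvec"],im["tvec"])
    for l in("long_post_mid","short_post_mid","rack","holder","stop_plug","calipers","marker","plunger"):
        print(l,[(round(d["score"],2),[round(float(b)) for b in d["bbox"]]) for d in manip.recognise(c,l)][:5])
E
```

```text
pics
{'clock': 0.0, 'joint_pos': [0.981, 0.3427, 1.525, 0.0, 1.2754, -0.146], 'qd': [0.0001, 0.0005, 0.0017, 0.0019, -0.0002, -0.0006], 'tau': [0.0007, -43.3688, -24.6016, -0.0001, 0.0077, 0.0], 'tcp_pos': [0.2252, 0.4739, 0.2496], 'ee_rot': [0.598, 0.3772, -0.3782, -0.5976], 'ft_force': [-0.2272, 0.3804, 0.5885], 'torque': [0.0222, -0.0065, 0.0007], 'opening': 0.08524220913322338}
scene [[514.5931174    0.         320.53788557]
 [  0.         514.5931174  203.18417059]
 [  0.           0.           1.        ]] [ 2.1664029 -1.1078497  0.4110521] [-0.10350365  0.41673245  0.58348515]
long_post_mid [(0.68, [357, 115, 368, 184]), (0.6, [305, 112, 318, 172])]
short_post_mid [(0.73, [266, 127, 278, 166])]
rack [(0.66, [259, 154, 328, 192])]
holder [(0.88, [386, 209, 442, 268]), (0.48, [252, 229, 292, 326])]
stop_plug []
calipers [(0.74, [252, 228, 289, 327])]
marker [(0.72, [311, 221, 355, 277])]
plunger []
top [[378.65582853   0.         320.00935382]
 [  0.         378.65582853 202.08924427]
 [  0.           0.           1.        ]] [ 2.12278661 -2.12458074  0.11831314] [0.22200633 0.48954054 0.86728758]
long_post_mid [(0.61, [316, 131, 324, 155])]
short_post_mid []
rack [(0.84, [249, 166, 302, 209])]
holder [(0.66, [370, 171, 407, 208])]
stop_plug [(0.22, [340, 197, 346, 250])]
calipers [(0.77, [286, 231, 359, 294])]
marker [(0.57, [339, 202, 347, 252])]
plunger []
```

View pics/scene0.png

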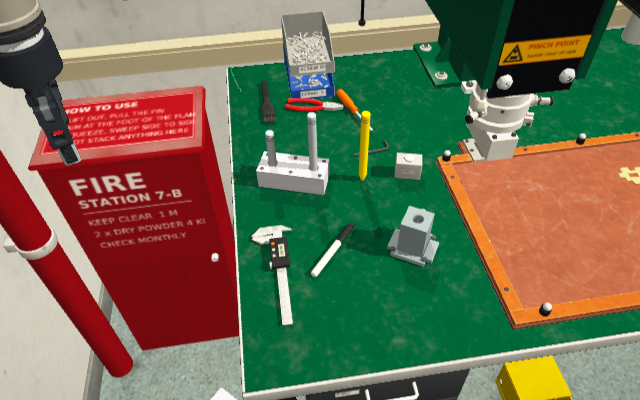

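View pics/top0.png

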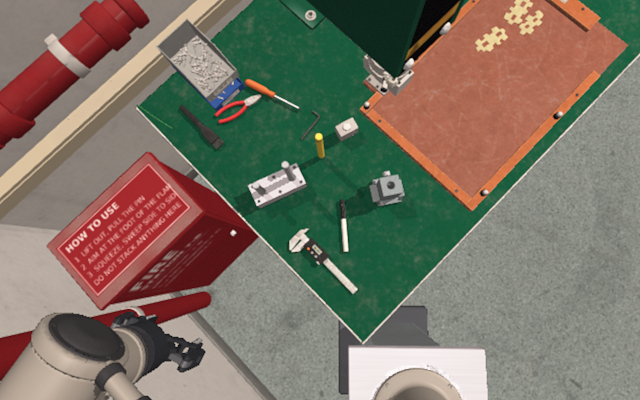

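Run:
```python
import cv2,numpy as np
a=cv2.imread('pics/scene0.png')[90:290,240:460];b=cv2.imread('pics/top0.png')[110:270,240:420]
cv2.imwrite('pics/sc_crop.png',cv2.resize(a,None,fx=3.5,fy=3,interpolation=cv2.INTER_CUBIC) if 0 else cv2.resize(a,(660,600),interpolation=cv2.INTER_CUBIC))
cv2.imwrite('pics/top_crop.png',cv2.resize(b,(630,560),interpolation=cv2.INTER_CUBIC))
```

```text
(no output)
```

View pics/sc_crop.png

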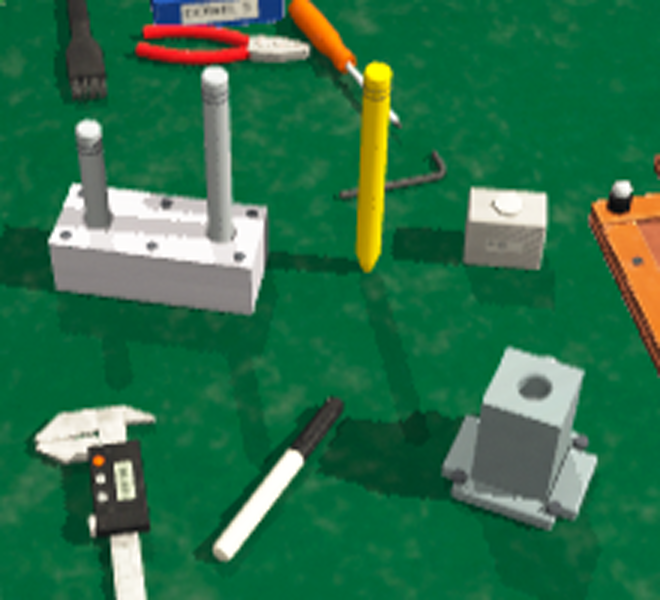

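View pics/top_crop.png

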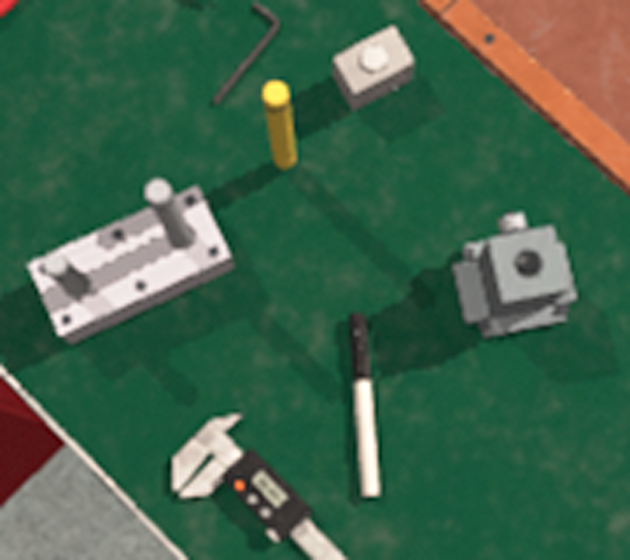

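```bash
cat > h.py <<'E'
import numpy as np,cv2
from scipy.spatial.transform import Rotation as R
CAM={'scene':(514.5931174,320.53788557,203.18417059,[2.1664029,-1.1078497,0.4110521],[-0.10350365,0.41673245,0.58348515]),
'top':(378.65582853,320.00935382,202.08924427,[2.12278661,-2.12458074,0.11831314],[0.22200633,0.48954054,0.86728758])}
def ray(c,u,v):
    f,cx,cy,r,t=CAM[c];Rm=cv2.Rodrigues(np.array(r))[0];t=np.array(t)
    return -Rm.T@t, Rm.T@np.array([(u-cx)/f,(v-cy)/f,1])
def atz(c,u,v,z):
    o,d=ray(c,u,v);return o+d*(z-o[2])/d[2]
def proj(c,P):
    f,cx,cy,r,t=CAM[c];K=np.array([[f,0,cx],[0,f,cy],[0,0,1]])
    return cv2.projectPoints(np.array(P,float).reshape(-1,1,3),np.array(r),np.array(t),K,None)[0][:,0]
def tri(p,q):
    A=[];b=[]
    for c,(u,v) in(('scene',p),('top',q)):
        o,d=ray(c,u,v);d=d/np.linalg.norm(d);M=np.eye(3)-np.outer(d,d);A.append(M);b.append(M@o)
    return np.linalg.lstsq(np.vstack(A),np.hstack(b),rcond=None)[0]
S=lambda x,y:(240+x/3-0.33,90+y/3-.33)
T=lambda x,y:(240+x/3.5-.36,110+y/3.5-.36)
E
python3 - <<'E'
from h import *
np.set_printoptions(precision=4,suppress=True)
print(ray('scene',320,200)[0],ray('top',320,200)[0])
def both(n,s,t,z): print(n,atz('scene',*S(*s),z),atz('top',*T(*t),z),tri(S(*s),T(*t)))
both('long top',(214,76),(157,187),.166)
both('short top',(89,130),(55,264),.116)
both('mouth',(536,387),(528,263),.075)
for p in [(509,349),(583,368),(570,424),(485,403)]: print('hs',atz('scene',*S(*p),.075))
for p in [(484,239),(555,228),(577,290),(497,303)]: print('ht',atz('top',*T(*p),.075))
for p in [(78,186),(268,210),(254,273),(53,238)]: print('rs',atz('scene',*S(*p),.042))
for p in [(30,266),(198,188),(233,262),(66,336)]: print('rt',atz('top',*T(*p),.042))
both('yellow top',(377,71),(277,90),.16)
print('yel foot',atz('scene',*S(368,268),0),atz('top',*T(288,166),0))
for n,s in dict(cal1=(40,440),cal2=(150,415),mk1=(335,402),mk2=(220,552)).items(): print(n,atz('scene',*S(*s),.01))
E
```

```text
[-0.005  -0.1493  0.7089] [0.3524 0.185  0.9396]
long top [0.5532 0.2938 0.166 ] [0.5543 0.2917 0.166 ] [0.5533 0.2925 0.1667]
short top [0.5193 0.3647 0.116 ] [0.5174 0.3631 0.116 ] [0.5169 0.3625 0.1186]
mouth [0.5274 0.0591 0.075 ] [0.5244 0.0573 0.075 ] [0.5237 0.0579 0.0793]
hs [0.5434 0.085  0.075 ]
hs [0.5544 0.0449 0.075 ]
hs [0.5148 0.0318 0.075 ]
hs [0.5015 0.0759 0.075 ]
ht [0.5408 0.0859 0.075 ]
ht [0.5479 0.039  0.075 ]
ht [0.5062 0.0258 0.075 ]
ht [0.4978 0.0783 0.075 ]
rs [0.5367 0.3977 0.042 ]
rs [0.589  0.2827 0.042 ]
rs [0.5374 0.2563 0.042 ]
rs [0.4898 0.3785 0.042 ]
rt [0.5309 0.3966 0.042 ]
rt [0.5857 0.28   0.042 ]
rt [0.5329 0.2551 0.042 ]
rt [0.4816 0.3701 0.042 ]
yellow top [0.6169 0.224  0.16  ] [0.6163 0.2197 0.16  ] [0.6141 0.2207 0.1636]
yel foot [0.6183 0.2235 0.    ] [0.6126 0.2186 0.    ]
cal1 [0.3787 0.2964 0.01  ]
cal2 [0.431  0.2557 0.01  ]
mk1 [0.5027 0.172  0.01  ]
mk2 [0.3763 0.1629 0.01  ]
```

```bash
cat > st.py <<'E'
from h import *
from plant import manip
import sys
np.set_printoptions(precision=4,suppress=True)
s=manip.sense();M=R.from_quat(s['ee_rot']).as_matrix();p=np.array(s['tcp_pos'])
print('t',s['clock'],'p',p,'F',s['ft_force'],'op',s['opening']);print(M)
print('q',np.array(s['joint_pos']))
if len(sys.argv)>3:
    g=np.array(list(map(float,sys.argv[1:4])));d=M.T@(g-p)*100;print('toolshift cm',d)
    if len(sys.argv)>4:
        a=np.radians(float(sys.argv[4]));x=np.array([np.cos(a),np.sin(a),0])
        y=np.array([0,0,-1.]);W=np.column_stack([x,y,np.cross(x,y)]);
        rv=R.from_matrix(M.T@W).as_rotvec();print('turn',rv)
        # shift if turn done fully first
        print('shift after turn',W.T@(g-p)*100)
E
python3 st.py 0.554 0.293 0.25 
E=1
python3 - <<'E'
from h import *
for z in(.3,.15,.05): print(z,atz('top',385,95,z),atz('scene',500,150,z))
E
```

```text
t 0.9 p [0.2254 0.4742 0.2503] F [ 0.2791  0.6601 -0.3069] op 0.08528159123368662
[[ 0.4294  0.0001 -0.9031]
 [ 0.9031  0.0001  0.4294]
 [ 0.0002 -1.     -0.0001]]
q [ 0.981   0.342   1.5241 -0.      1.2754 -0.146 ]
toolshift cm [ -2.2543   0.0355 -37.4537]
0.3 [0.64197844 0.09606889 0.3       ] [ 0.48974533 -0.04096359  0.3       ]
0.15 [0.70990676 0.07522247 0.15      ] [ 0.67123431 -0.00120696  0.15      ]
0.05 [0.75519231 0.06132486 0.05      ] [0.79222697 0.02529746 0.05      ]
```

```bash
python3 -m jog '[[0,0,0,-0.5,0,-4,8.5],[0,0,0,-0.5,0,-5,8.5],[0,0,0,-0.5,0,-5,7],[0,0,0,-0.5,0,-5,6],[0,0,0,-0.25,0,-5,5]]'; python3 -m jog '[[0,0,0,0,0,-5,5],[0,0,0,0,0,-4.5,5],[0,0,0,0,0,-3,5],[0,0,0,0,0,-1,5],[0,0,0,0,0,0,5]]'; python3 st.py 0.554 0.293 0.126
python3 - <<'E'
from h import *
from plant import manip
for c in("scene","top"):
    im=manip.get_image(c);cv2.imwrite(f"pics/{c}1.png",im["pixels"])
print(tri((473,93),(403,76)))
E
```

```text
clock: 1.52
tcp_pos: [0.4338, 0.3498, 0.2504]
ee_rot: [-0.598, -0.378, 0.378, 0.598]
ft_force: [0.0, 0.4, -0.3]
opening: 0.05
clock: 2.15
tcp_pos: [0.5542, 0.2929, 0.25]
ee_rot: [-0.598, -0.377, 0.378, 0.598]
ft_force: [0.1, 0.3, 0.3]
opening: 0.0494
t 2.15 p [0.5542 0.2929 0.25  ] F [0.0529 0.2506 0.2752] op 0.049372018020231716
[[ 0.4298 -0.0008 -0.9029]
 [ 0.9029  0.0001  0.4298]
 [-0.0003 -1.      0.0007]]
q [ 0.3638  0.5333  1.2191  0.0003  1.3899 -0.7628]
toolshift cm [ 0.008  12.4018  0.0118]
[0.70582715 0.06102444 0.22207499]
```

View pics/scene1.png

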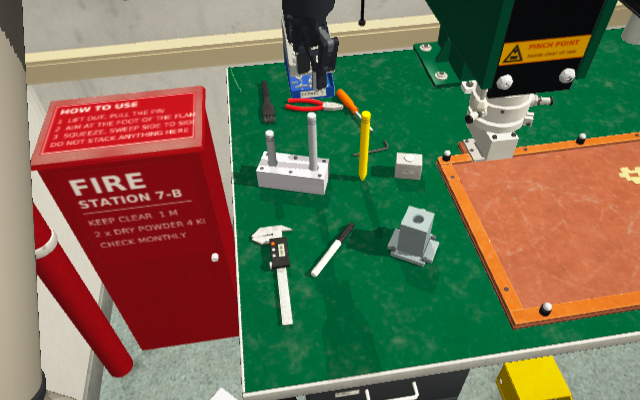

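View pics/top1.png

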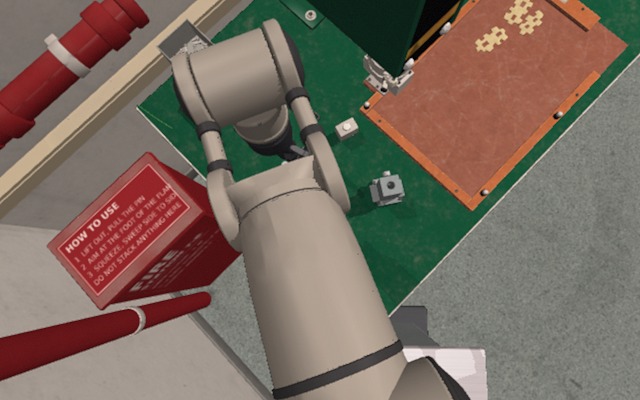

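Run:
```python
from h import *
for z in(.3,.4,.5):
  for u in[(185,110),(170,70),(200,40),(275,20),(300,90),(340,200)]:print(z,u,np.round(atz('top',*u,z),3))
# press head outline candidates
for z in(.25,.4,.6): print(z,[np.round(atz('top',*u,z),2) for u in((403,76),(281,0),(360,60))],[np.round(atz('scene',*u,z),2) for u in((473,93),(427,5),(440,30))])
```

```text
0.3 (185, 110) [0.619 0.455 0.3  ]
0.3 (170, 70) [0.697 0.488 0.3  ]
0.3 (200, 40) [0.755 0.435 0.3  ]
0.3 (275, 20) [0.792 0.295 0.3  ]
0.3 (300, 90) [0.654 0.247 0.3  ]
0.3 (340, 200) [0.454 0.177 0.3  ]
0.4 (185, 110) [0.577 0.413 0.4  ]
0.4 (170, 70) [0.643 0.44  0.4  ]
0.4 (200, 40) [0.692 0.396 0.4  ]
0.4 (275, 20) [0.724 0.278 0.4  ]
0.4 (300, 90) [0.607 0.238 0.4  ]
0.4 (340, 200) [0.438 0.178 0.4  ]
0.5 (185, 110) [0.536 0.371 0.5  ]
0.5 (170, 70) [0.589 0.393 0.5  ]
0.5 (200, 40) [0.629 0.357 0.5  ]
0.5 (275, 20) [0.655 0.261 0.5  ]
0.5 (300, 90) [0.56  0.228 0.5  ]
0.5 (340, 200) [0.422 0.179 0.5  ]
0.25 [array([0.7 , 0.05, 0.25]), array([0.87, 0.29, 0.25]), array([0.74, 0.14, 0.25])] [array([0.65, 0.06, 0.25]), array([0.86, 0.25, 0.25]), array([0.79, 0.19, 0.25])]
0.4 [array([0.63, 0.08, 0.4 ]), array([0.76, 0.27, 0.4 ]), array([0.65, 0.15, 0.4 ])] [array([ 0.44, -0.01,  0.4 ]), array([0.58, 0.12, 0.4 ]), array([0.53, 0.08, 0.4 ])]
0.6 [array([0.52, 0.12, 0.6 ]), array([0.61, 0.24, 0.6 ]), array([0.54, 0.16, 0.6 ])] [array([ 0.15, -0.1 ,  0.6 ]), array([ 0.2 , -0.05,  0.6 ]), array([ 0.18, -0.07,  0.6 ])]
```

Run:
```python
import cv2
a=cv2.imread('pics/scene0.png')[0:180,400:640];b=cv2.imread('pics/top0.png')[0:140,260:480]
cv2.imwrite('pics/p1.png',cv2.resize(a,(720,540),interpolation=cv2.INTER_CUBIC))
cv2.imwrite('pics/p2.png',cv2.resize(b,(770,490),interpolation=cv2.INTER_CUBIC))
```

```text
(no output)
```

View pics/p1.png

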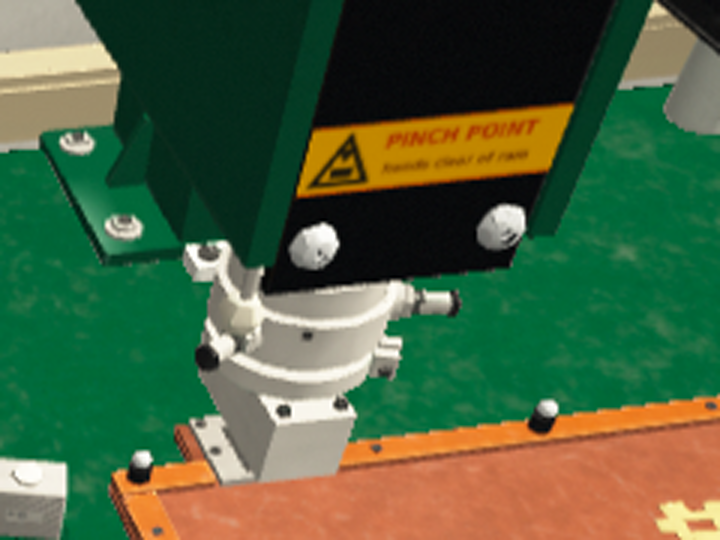

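View pics/p2.png

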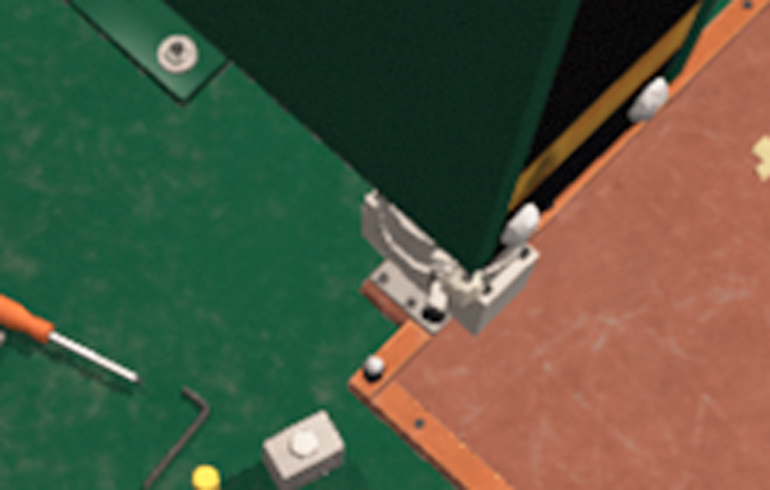

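```bash
python3 -m jog '[[0,0,0,0,3,0,5],[0,0,0,0,4,0,5],[0,0,0,0,3,0,5],[0,0,0,0,2.4,0,5],[0,0,0,0,0,0,5]]'; python3 -m jog '[[0,0,0,0,0,0,5],[0,0,0,0,0,0,1.2],[0,0,0,0,0,0,1.2],[0,0,0,0,0,0,1.2],[0,0,0,0,0,0,1.2]]'; python3 st.py;python3 - <<'E'
from h import *
from plant import manip
im=manip.get_image("scene")["pixels"];cv2.imwrite("pics/s2.png",cv2.resize(im[60:210,230:390],(640,600),interpolation=cv2.INTER_CUBIC))
E
```

```text
clock: 2.88
tcp_pos: [0.5524, 0.2933, 0.1248]
ee_rot: [-0.597, -0.377, 0.38, 0.598]
ft_force: [0.3, -0.2, 0.2]
opening: 0.0502
clock: 3.5
tcp_pos: [0.555, 0.2931, 0.1275]
ee_rot: [0.598, 0.378, -0.377, -0.598]
ft_force: [-0.2, 1.3, 5.6]
opening: 0.0145
t 3.5 p [0.555  0.2931 0.1275] F [-0.196   1.3035  5.5785] op 0.014477349031007242
[[ 0.4295  0.002  -0.9031]
 [ 0.9031  0.001   0.4295]
 [ 0.0018 -1.     -0.0014]]
q [ 0.3638  0.6374  1.3858  0.0003  1.1161 -0.7632]
```

View pics/s2.png

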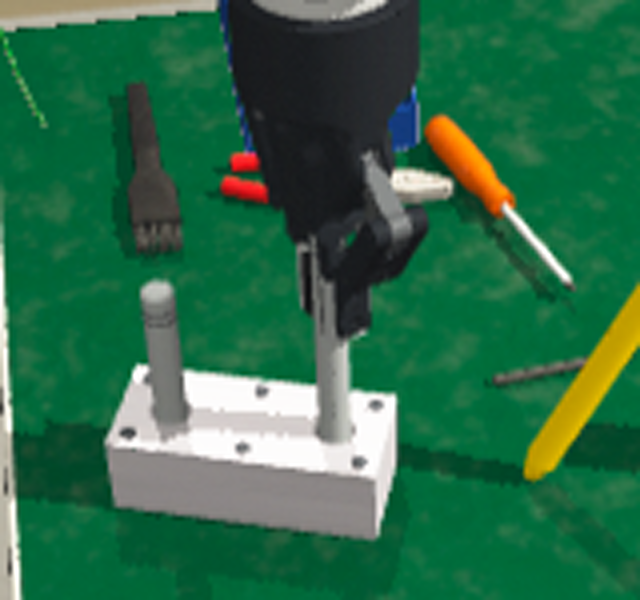

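```bash
python3 - <<'E'
from h import *
from plant import manip
for c in("scene","top"):
    im=manip.get_image(c)["pixels"];cv2.imwrite(f"pics/{c}3.png",im)
E
python3 st.py
```

```text
t 3.65 p [0.555  0.2932 0.1275] F [-0.1435  0.753   6.1765] op 0.014634189800953188
[[ 0.4295  0.002  -0.9031]
 [ 0.9031  0.0011  0.4295]
 [ 0.0019 -1.     -0.0014]]
q [ 0.3638  0.6374  1.3858  0.0003  1.1161 -0.7632]
```

View pics/scene3.png

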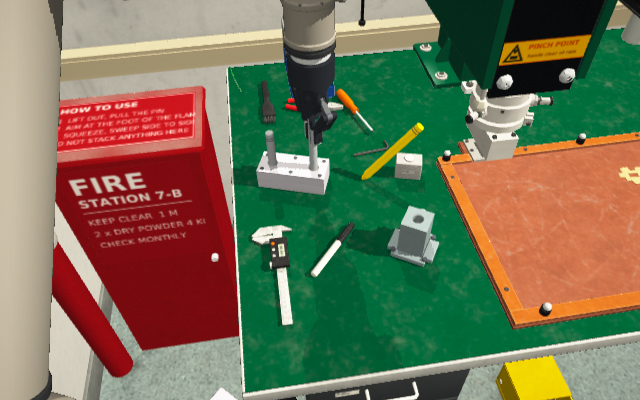

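View pics/top3.png

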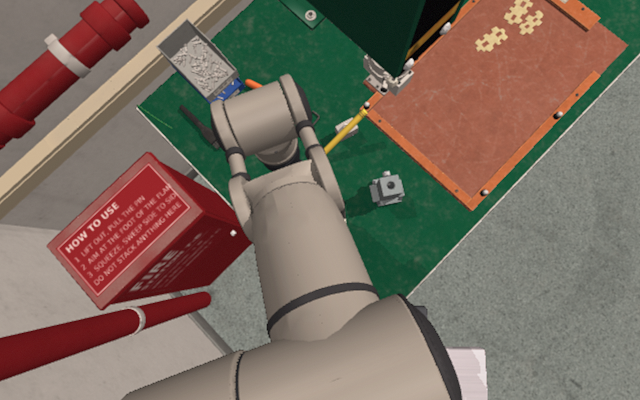

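```bash
python3 -m jog '[[0,0,0,0,-0.5,0,1.2],[0,0,0,0,-1,0,1.2],[0,0,0,0,-1.5,0,1.2],[0,0,0,0,-1.5,0,1.2],[0,0,0,0,-1.5,0,1.2]]'; python3 -m jog '[[0,0,0,0,-2,0,1.2],[0,0,0,0,-1.5,0,1.2],[0,0,0,0,-1,0,1.2],[0,0,0,0,0,0,1.2],[0,0,0,0,0,0,1.2]]'; python3 st.py 0.526 0.058 0.231;python3 - <<'E'
from h import *
from plant import manip
im=manip.get_image("scene")["pixels"];cv2.imwrite("pics/s4.png",cv2.resize(im[10:210,230:430],(600,600),interpolation=cv2.INTER_CUBIC))
E
```

```text
clock: 4.28
tcp_pos: [0.5544, 0.2928, 0.1877]
ee_rot: [0.598, 0.378, -0.378, -0.598]
ft_force: [0.5, 0.4, -1.7]
opening: 0.0146
clock: 4.9
tcp_pos: [0.5541, 0.2927, 0.2305]
ee_rot: [-0.598, -0.377, 0.378, 0.598]
ft_force: [-0.3, 0.7, -2.7]
opening: 0.0148
t 4.9 p [0.5541 0.2927 0.2305] F [-0.3253  0.6883 -2.6871] op 0.014764514553225819
[[ 0.4294 -0.0013 -0.9031]
 [ 0.9031 -0.0004  0.4294]
 [-0.001  -1.      0.001 ]]
q [ 0.3637  0.546   1.2509  0.      1.346  -0.7633]
toolshift cm [-22.4009  -0.0308  -7.5403]
```

View pics/s4.png

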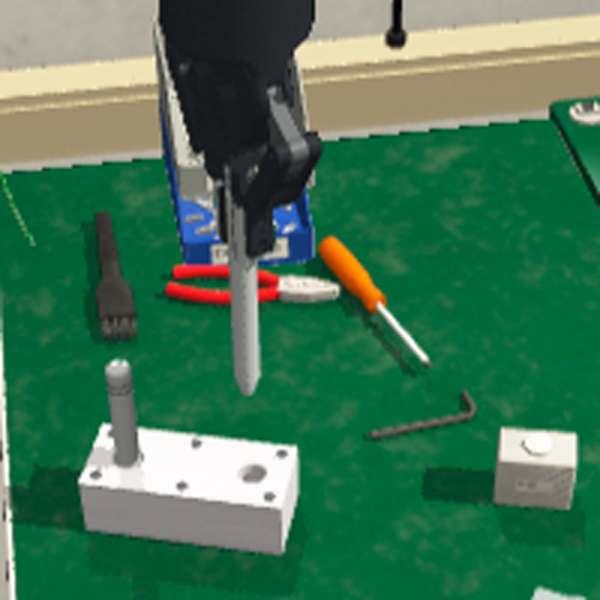

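Run:
```python
from h import *
from plant import manip
for c in("scene","top"):
    im=manip.get_image(c)["pixels"];cv2.imwrite(f"pics/{c}5.png",im)
```

```text
(no output)
```

View pics/scene5.png

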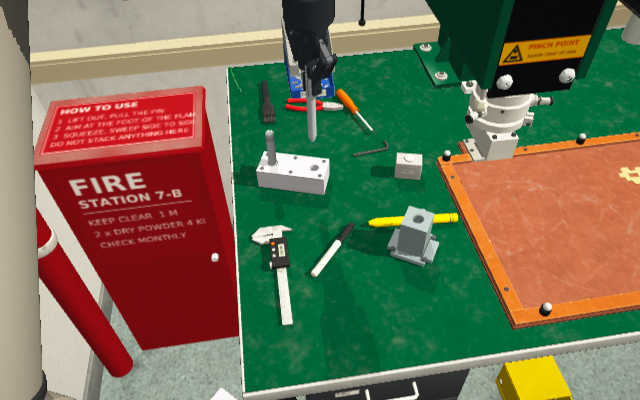

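View pics/top5.png

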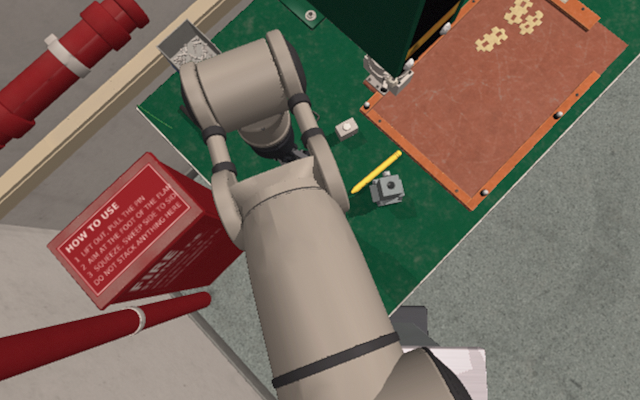

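```bash
python3 -m jog '[[0,0,0,-3,0,-1,1.2],[0,0,0,-5,0,-1.7,1.2],[0,0,0,-5,0,-1.7,1.2],[0,0,0,-5,0,-1.7,1.2],[0,0,0,-3.4,0,-1.1,1.2]]'; python3 -m jog '[[0,0,0,-1,0,-0.34,1.2],[0,0,0,0,0,0,1.2],[0,0,0,0,0,0,1.2],[0,0,0,0,0,0,1.2],[0,0,0,0,0,0,1.2]]'; python3 st.py 0.526 0.058 0.231;python3 - <<'E'
from h import *
from plant import manip
im=manip.get_image("scene")["pixels"];cv2.imwrite("pics/s6.png",im);cv2.imwrite("pics/s6c.png",cv2.resize(im[80:280,340:490],(600,800)[:2],interpolation=cv2.INTER_CUBIC)[:800] if 0 else cv2.resize(im[130:280,345:485],(560,600),interpolation=cv2.INTER_CUBIC))
cv2.imwrite("pics/t6.png",manip.get_image("top")["pixels"])
E
```

```text
clock: 5.68
tcp_pos: [0.527, 0.0665, 0.2311]
ee_rot: [-0.598, -0.377, 0.377, 0.598]
ft_force: [0.9, 0.2, -1.3]
opening: 0.0146
clock: 6.3
tcp_pos: [0.5264, 0.0589, 0.2312]
ee_rot: [-0.597, -0.378, 0.378, 0.598]
ft_force: [-0.4, 0.5, -1.7]
opening: 0.0145
t 6.3 p [0.5264 0.0589 0.2312] F [-0.4185  0.5363 -1.7294] op 0.014486710372526752
[[ 0.4283 -0.0001 -0.9036]
 [ 0.9036  0.0002  0.4283]
 [ 0.0001 -1.      0.0001]]
q [-0.0334  0.3666  1.5422  0.0002  1.2328 -1.1616]
toolshift cm [-0.0985  0.0222 -0.0061]
```

View pics/s6c.png

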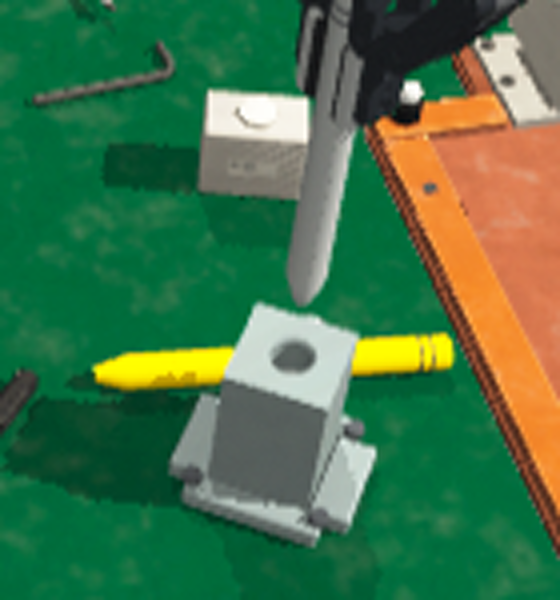

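View pics/t6.png

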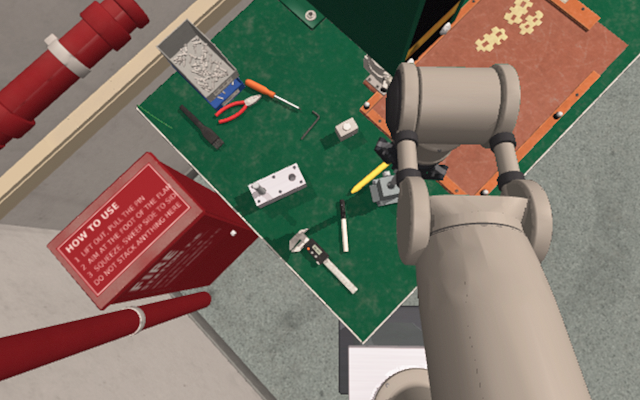

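View pics/s6.png

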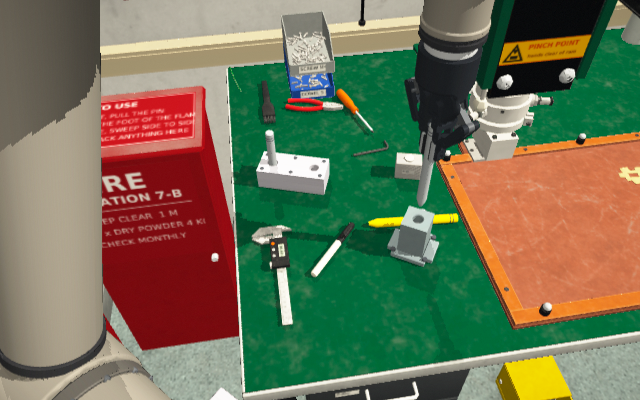

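Run:
```python
from h import *
P=lambda x,y,z:np.round((proj('scene',[x,y,z])[0]-[345,130]+.4)*4,0)
for z in(.1097,.1237,.15,.19,.231): print(z,P(.5264,.0589,z))
print('mouth',P(.526,.058,.075),P(.5264,.0589,.075))
# mouth centre measure
im=cv2.imread('pics/s6c.png');g=cv2.cvtColor(im,6);sub=g[325:385,255:335];m=(sub<110).astype(np.uint8)
n,l,s,c=cv2.connectedComponentsWithStats(m);print(s,c+[255,325])
for y in(170,200,230,260,280): 
  r=g[y];hs=cv2.cvtColor(im[y:y+1],cv2.COLOR_BGR2HSV)[0]; xs=[x for x in range(270,370) if hs[x,1]<40]; print(y,min(xs),max(xs),(min(xs)+max(xs))/2)
u=proj('scene',[[.526,.058,.075+.0]])
for x,y in[(294,356)]: print(atz('scene',345+x/4-.4,130+y/4-.4,.075))
```

```text
0.1097 [305. 300.]
0.1237 [309. 276.]
0.15 [318. 228.]
0.19 [332. 151.]
0.231 [347.  66.]
mouth [296. 360.] [294. 358.]
[[   0    0   80   60 4039]
 [  19   19   40   26  761]] [[294.51076999 353.95320624]
 [294.44283837 357.4021025 ]]
170 270 346 308.0
200 298 339 318.5
230 294 334 314.0
260 289 328 308.5
280 289 323 306.0
[0.52728337 0.05953605 0.075     ]
```

```bash
python3 -m jog '[[0,0,0,0,0.8,0,1.2],[0,0,0,0,1,0,1.2],[0,0,0,0,0.8,0,1.2],[0,0,0,0,0.4,0,1.2],[0,0,0,0,0,0,1.2]]'; python3 st.py;python3 - <<'E'
from h import *
from plant import manip
im=manip.get_image("scene")["pixels"];cv2.imwrite("pics/s7.png",im);cv2.imwrite("pics/s7c.png",cv2.resize(im[160:250,385:460],(500,600),interpolation=cv2.INTER_CUBIC))
E
```

```text
clock: 7.02
tcp_pos: [0.5262, 0.0581, 0.2009]
ee_rot: [-0.598, -0.378, 0.378, 0.598]
ft_force: [-0.1, 0.2, -2.3]
opening: 0.0148
t 7.025 p [0.5262 0.0581 0.2009] F [-0.0713  0.1793 -2.2804] op 0.01482814083674049
[[ 0.4295 -0.0006 -0.9031]
 [ 0.9031  0.0001  0.4295]
 [-0.0002 -1.      0.0006]]
q [-0.0348  0.3952  1.5877  0.0001  1.1593 -1.1618]
```

View pics/s7c.png

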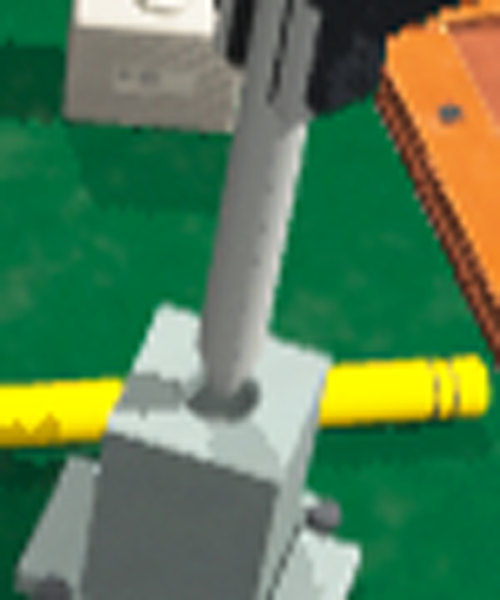

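```bash
python3 -m jog '[[0,0,0,0,0.3,0,1.2],[0,0,0,0,0.3,0,1.2],[0,0,0,0,0.3,0,1.2],[0,0,0,0,0.3,0,1.2],[0,0,0,0,0,0,1.2]]'; python3 -m jog '[[0,0,0,0,0.2,0,1.2],[0,0,0,0,0.2,0,1.2],[0,0,0,0,0.2,0,1.2],[0,0,0,0,0,0,1.2],[0,0,0,0,0,0,1.2]]'; python3 st.py
```

```text
clock: 7.7
tcp_pos: [0.5262, 0.0582, 0.189]
ee_rot: [-0.598, -0.378, 0.378, 0.598]
ft_force: [0.9, 1.1, -1.7]
opening: 0.0143
clock: 8.32
tcp_pos: [0.5265, 0.0583, 0.1833]
ee_rot: [-0.598, -0.378, 0.378, 0.598]
ft_force: [0.4, 1.0, -1.6]
opening: 0.0146
t 8.325 p [0.5265 0.0583 0.1833] F [ 0.4398  1.0142 -1.6349] op 0.014552911546424832
[[ 0.4294  0.0004 -0.9031]
 [ 0.9031  0.0003  0.4294]
 [ 0.0004 -1.     -0.0003]]
q [-0.0347  0.4136  1.6121  0.0003  1.1155 -1.1618]
```

```bash
python3 -m jog '[[0,0,0,0,0.15,0,1.2],[0,0,0,0,0.15,0,1.2],[0,0,0,0,0.1,0,1.2],[0,0,0,0,0,0,1.2],[0,0,0,0,0,0,1.2]]'; python3 st.py
```

```text
clock: 8.95
tcp_pos: [0.5265, 0.0583, 0.1793]
ee_rot: [-0.598, -0.378, 0.378, 0.598]
ft_force: [2.4, 2.6, -1.0]
opening: 0.0147
t 8.95 p [0.5265 0.0583 0.1793] F [ 2.3918  2.6138 -1.013 ] op 0.014716561075915222
[[ 0.4294  0.0004 -0.9031]
 [ 0.9031  0.0003  0.4294]
 [ 0.0005 -1.     -0.0002]]
q [-0.0347  0.4181  1.6174  0.0004  1.1057 -1.1618]
```

```bash
python3 -m jog '[[0,0,0,0.04,0,-0.02,1.2],[0,0,0,0,0.15,0,1.2],[0,0,0,0,0.15,0,1.2],[0,0,0,0,0,0,1.2],[0,0,0,0,0,0,1.2]]'; python3 st.py
```

```text
clock: 9.57
tcp_pos: [0.5266, 0.0585, 0.1761]
ee_rot: [-0.598, -0.378, 0.378, 0.598]
ft_force: [2.2, 2.2, -2.0]
opening: 0.0144
t 9.575 p [0.5266 0.0585 0.1761] F [ 2.227   2.1604 -1.9598] op 0.014433351932907975
[[ 0.4293 -0.0002 -0.9031]
 [ 0.9031  0.0001  0.4293]
 [ 0.     -1.      0.0003]]
q [-0.0342  0.4223  1.6206  0.0001  1.099  -1.1613]
```

```bash
python3 -m jog '[[0,0,0,0.05,0,-0.03,1.2],[0,0,0,0,0.1,0,1.2],[0,0,0,0,0.1,0,1.2],[0,0,0,0,0.1,0,1.2],[0,0,0,0,0,0,1.2]]'; python3 st.py; python3 -m jog '[[0,0,0,0,0.1,0,1.2],[0,0,0,0,0.1,0,1.2],[0,0,0,0,0.1,0,1.2],[0,0,0,0,0.1,0,1.2],[0,0,0,0,0,0,1.2]]'; python3 st.py
```

```text
clock: 10.2
tcp_pos: [0.527, 0.0587, 0.1731]
ee_rot: [-0.598, -0.378, 0.378, 0.598]
ft_force: [0.1, 1.0, -3.0]
opening: 0.0144
t 10.2 p [0.527  0.0587 0.1731] F [ 0.1464  1.0206 -2.98  ] op 0.014362613645309856
[[ 0.4294 -0.0005 -0.9031]
 [ 0.9031 -0.0001  0.4294]
 [-0.0003 -1.      0.0005]]
q [-0.0337  0.4264  1.6231 -0.0001  1.0925 -1.1606]
clock: 10.82
tcp_pos: [0.5271, 0.0587, 0.1692]
ee_rot: [-0.598, -0.378, 0.378, 0.598]
ft_force: [0.6, 0.5, -2.1]
opening: 0.0145
t 10.825 p [0.5271 0.0587 0.1692] F [ 0.5564  0.4675 -2.0661] op 0.014503329648544923
[[ 0.4294 -0.0003 -0.9031]
 [ 0.9031  0.      0.4294]
 [-0.0001 -1.      0.0003]]
q [-0.0336  0.431   1.6281  0.      1.0828 -1.1606]
```

```bash
for i in 1; do python3 -m jog '[[0,0,0,0,0.1,0,1.2],[0,0,0,0,0.1,0,1.2],[0,0,0,0,0.1,0,1.2],[0,0,0,0,0.1,0,1.2],[0,0,0,0,0.0,0,1.2]]'; python3 -m jog '[[0,0,0,0,0.1,0,1.2],[0,0,0,0,0.1,0,1.2],[0,0,0,0,0.1,0,1.2],[0,0,0,0,0.1,0,1.2],[0,0,0,0,0.0,0,1.2]]'; done
```

```text
clock: 11.45
tcp_pos: [0.5273, 0.0588, 0.1659]
ee_rot: [0.598, 0.378, -0.377, -0.598]
ft_force: [-1.6, 0.3, 5.9]
opening: 0.0143
clock: 12.08
tcp_pos: [0.5273, 0.0589, 0.1622]
ee_rot: [0.598, 0.378, -0.377, -0.598]
ft_force: [-1.9, 1.1, 7.9]
opening: 0.0151
```

```bash
python3 -m jog '[[0,0,0,0,0.1,0,1.2],[0,0,0,0,0.1,0,1.2],[0,0,0,0,0.1,0,1.2],[0,0,0,0,0,0,1.2],[0,0,0,0,0.0,0,1.2]]'; python3 -m jog '[[0,0,0,0,0.1,0,1.2],[0,0,0,0,0.1,0,1.2],[0,0,0,0,0.1,0,1.2],[0,0,0,0,0,0,1.2],[0,0,0,0,0.0,0,1.2]]'
```

```text
clock: 12.7
tcp_pos: [0.5273, 0.0589, 0.159]
ee_rot: [0.598, 0.378, -0.377, -0.598]
ft_force: [-1.1, 0.8, 5.5]
opening: 0.0145
clock: 13.32
tcp_pos: [0.5272, 0.0589, 0.1556]
ee_rot: [-0.598, -0.378, 0.378, 0.598]
ft_force: [-2.1, 1.2, 5.4]
opening: 0.0145
```

```bash
R='x'; python3 -m jog '[[0,0,0,0,0.05,0,1.2],[0,0,0,0,0.05,0,1.2],[0,0,0,0,0.05,0,1.2],[0,0,0,0,0.05,0,1.2],[0,0,0,0,0,0,1.2]]'|grep -E 'clock|tcp|force'; python3 -m jog '[[0,0,0,0,0.05,0,1.2],[0,0,0,0,0.05,0,1.2],[0,0,0,0,0.05,0,1.2],[0,0,0,0,0,0,1.2],[0,0,0,0,0,0,1.2]]'|grep -E 'clock|tcp|force'
```

```text
clock: 13.95
tcp_pos: [0.5273, 0.0589, 0.1538]
ft_force: [-2.2, 1.8, 7.2]
clock: 14.58
tcp_pos: [0.5273, 0.0589, 0.1522]
ft_force: [-3.3, 0.2, 6.9]
```

```bash
python3 -m jog '[[0,0,0,0,0.05,0,1.2],[0,0,0,0,0.05,0,1.2],[0,0,0,0,0.05,0,1.2],[0,0,0,0,0,0,1.2],[0,0,0,0,0,0,1.2]]'|grep -E 'clock|tcp|force'
```

```text
clock: 15.2
tcp_pos: [0.5272, 0.0589, 0.1507]
ft_force: [-1.6, 1.6, 4.9]
```

```bash
python3 -m jog '[[0,0,0,0,0.05,0,1.2],[0,0,0,0,0.05,0,1.2],[0,0,0,0,0.05,0,1.2],[0,0,0,0,0,0,1.2],[0,0,0,0,0,0,1.2]]'|grep -E 'clock|tcp|force'
```

```text
clock: 15.82
tcp_pos: [0.5273, 0.0589, 0.1497]
ft_force: [-3.3, 0.8, 9.4]
```

```bash
python3 -m jog '[[0,0,0,0,0.05,0,1.2],[0,0,0,0,0.05,0,1.2],[0,0,0,0,0.05,0,1.2],[0,0,0,0,0,0,1.2],[0,0,0,0,0,0,1.2]]'|grep -E 'clock|tcp|force'
```

```text
clock: 16.45
tcp_pos: [0.5275, 0.0588, 0.1489]
ft_force: [-4.7, 1.1, 15.7]
```

```bash
python3 -m jog '[[0,0,0,0,0.05,0,1.2],[0,0,0,0,0.05,0,1.2],[0,0,0,0,0,0,1.2],[0,0,0,0,0,0,1.2],[0,0,0,0,0,0,1.2]]'|grep -E 'clock|tcp|force'
python3 - <<'E'
from h import *
from plant import manip
im=manip.get_image("scene")["pixels"];cv2.imwrite("pics/s8.png",im);cv2.imwrite("pics/s8c.png",cv2.resize(im[100:250,370:470],(533,800),interpolation=cv2.INTER_CUBIC)[200:])
E
```

```text
clock: 17.08
tcp_pos: [0.5276, 0.0588, 0.1483]
ft_force: [-4.8, 0.9, 17.6]
```

View pics/s8c.png

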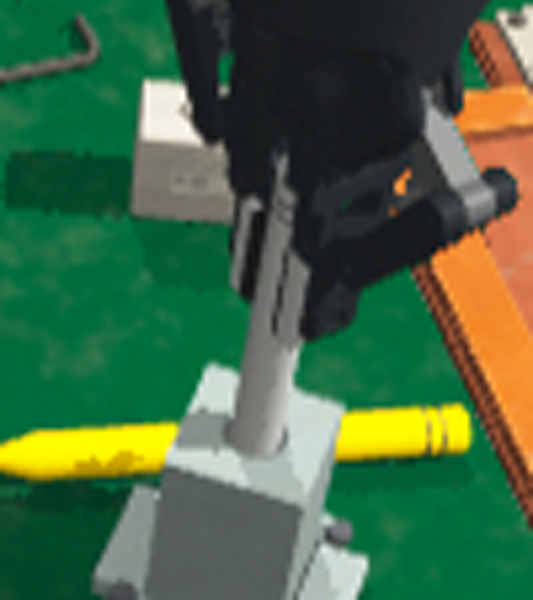

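```bash
python3 -m jog '[[0,0,0,0,0,0.04,1.2],[0,0,0,0,0,0,1.2],[0,0,0,0,0,0,1.2],[0,0,0,0,0,0,1.2],[0,0,0,0,0,0,1.2]]'|grep -E 'clock|tcp|force';  python3 -m jog '[[0,0,0,0,0.03,0,1.2],[0,0,0,0,0.03,0,1.2],[0,0,0,0,0,0,1.2],[0,0,0,0,0,0,1.2],[0,0,0,0,0,0,1.2]]'|grep -E 'clock|tcp|force'
```

```text
clock: 17.75
tcp_pos: [0.5275, 0.0588, 0.1483]
ft_force: [-4.1, 0.1, 17.1]
clock: 18.38
tcp_pos: [0.5276, 0.0589, 0.1482]
ft_force: [-5.4, 0.5, 21.6]
```

```bash
python3 -m jog '[[0,0,0,0,-0.03,0,1.2],[0,0,0,0,0,0,1.2],[0,0,0,0,0,0,2.5],[0,0,0,0,0,0,4],[0,0,0,0,0,0,5]]'|grep -E 'clock|tcp|force|open';  python3 -m jog '[[0,0,0,0,0,0,5],[0,0,0,0,0,0,5],[0,0,0,0,0,0,5],[0,0,0,0,0,0,5],[0,0,0,0,0,0,5]]'|grep -E 'clock|tcp|force|open'
python3 - <<'E'
from h import *
from plant import manip
im=manip.get_image("scene")["pixels"];cv2.imwrite("pics/s9.png",im);cv2.imwrite("pics/s9c.png",cv2.resize(im[100:250,370:470],(533,800),interpolation=cv2.INTER_CUBIC)[200:])
E
```

```text
clock: 19.0
tcp_pos: [0.5267, 0.0589, 0.1455]
ft_force: [-0.0, 0.8, 0.6]
opening: 0.05
clock: 19.62
tcp_pos: [0.5268, 0.0589, 0.146]
ft_force: [-0.1, 0.2, 1.0]
opening: 0.0501
```

View pics/s9c.png

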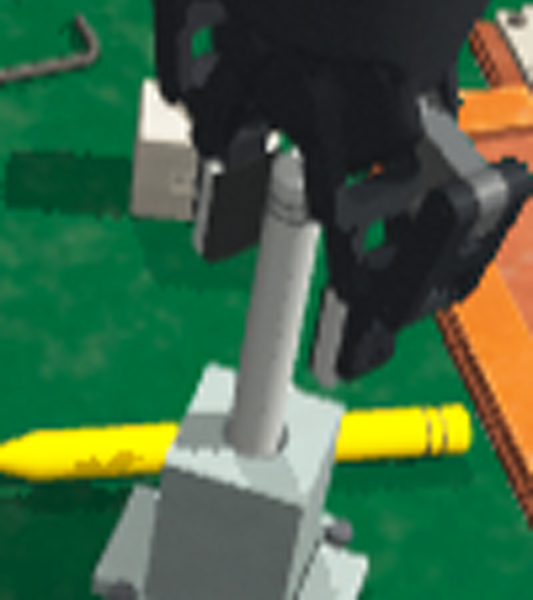

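```bash
python3 -m jog '[[0,0,0,0,-0.2,0,5],[0,0,0,0,0,0,1.2],[0,0,0,0,0,0,1.2],[0,0,0,0,0,0,1.2],[0,0,0,0,0,0,1.2]]'|grep -E 'clock|tcp|force|open';  python3 -m jog '[[0,0,0,0,0.05,0,1.2],[0,0,0,0,0.05,0,1.2],[0,0,0,0,0,0,1.2],[0,0,0,0,0,0,1.2],[0,0,0,0,0,0,1.2]]'|grep -E 'clock|tcp|force|open'
```

```text
clock: 20.3
tcp_pos: [0.527, 0.059, 0.1482]
ft_force: [0.6, 0.9, 2.4]
opening: 0.0149
clock: 20.92
tcp_pos: [0.5272, 0.059, 0.1481]
ft_force: [-1.1, 0.8, 9.8]
opening: 0.0144
```

```bash
python3 -m jog '[[0,0,0,0,0.05,0,1.2],[0,0,0,0,0.05,0,1.2],[0,0,0,0,0,0,1.2],[0,0,0,0,0,0,1.2],[0,0,0,0,0,0,1.2]]'|grep -E 'clock|tcp|force|open'
```

```text
clock: 21.55
tcp_pos: [0.5273, 0.059, 0.1475]
ft_force: [-2.1, 0.6, 12.6]
opening: 0.0147
```

```bash
python3 -m jog '[[0,0,0,0,0.05,0,1.2],[0,0,0,0,0.05,0,1.2],[0,0,0,0,0,0,1.2],[0,0,0,0,0,0,1.2],[0,0,0,0,0,0,1.2]]'|grep -E 'clock|tcp|force|open'
```

```text
clock: 22.18
tcp_pos: [0.5274, 0.0589, 0.1472]
ft_force: [-4.5, -0.3, 17.8]
opening: 0.0144
```

```bash
python3 -m jog '[[0,0,0,0,0,0,1.2],[0,0,0,0,0,0,3],[0,0,0,0,0,0,5],[0,0,0,0,0,0,5],[0,0,0,0,0,0,5]]'|grep -E 'clock|tcp|force|open';  python3 -m jog '[[0,0,0,0,-1,0,5],[0,0,0,0,-2,0,5],[0,0,0,0,-3,0,5],[0,0,0,0,-3,0,5],[0,0,0,0,-3,0,5]]'|grep -E 'clock|tcp|force|open'; python3 -m jog '[[0,0,0,0,-1,0,5],[0,0,0,0,0,0,5],[0,0,0,0,0,0,5],[0,0,0,0,0,0,5],[0,0,0,0,0,0,5]]'|grep -E 'clock|tcp|force|open'
python3 - <<'E'
from h import *
from plant import manip
for c in("scene","top"):
    im=manip.get_image(c)["pixels"];cv2.imwrite(f"pics/{c}10.png",im)
    print(c,[(l,[(round(d["score"],2),[round(float(b)) for b in d["bbox"]]) for d in manip.recognise(c,l)][:3]) for l in("long_post_mid","short_post_mid","calipers","marker")])
    if c=="scene": cv2.imwrite("pics/s10c.png",cv2.resize(im[100:250,370:470],(533,800),interpolation=cv2.INTER_CUBIC)[200:])
for z in(.18,.185,.187,.19,.195):print(z,proj('scene',[.527,.059,z]))
E
```

```text
clock: 22.8
tcp_pos: [0.5267, 0.0589, 0.1447]
ft_force: [0.5, -0.1, -0.7]
opening: 0.0499
clock: 23.42
tcp_pos: [0.5268, 0.0589, 0.2667]
ft_force: [0.1, 0.4, 0.1]
opening: 0.0501
clock: 24.05
tcp_pos: [0.5266, 0.0589, 0.2744]
ft_force: [-0.3, 0.2, 0.2]
opening: 0.0499
scene [('long_post_mid', [(0.69, [310, 223, 354, 277])]), ('short_post_mid', [(0.66, [263, 127, 277, 166])]), ('calipers', [(0.61, [253, 228, 293, 324])]), ('marker', [(0.56, [311, 223, 358, 276])])]
top [('long_post_mid', [(0.71, [351, 157, 389, 193])]), ('short_post_mid', [(0.46, [252, 183, 268, 195])]), ('calipers', [(0.65, [289, 226, 360, 294])]), ('marker', [(0.53, [338, 202, 349, 252])])]
0.18 [[426.78405598 172.08386108]]
0.185 [[427.23068224 169.62017419]]
0.187 [[427.41054358 168.62802022]]
0.19 [[427.6816455  167.13256348]]
0.195 [[428.13700925 164.62067877]]
```

View pics/scene10.png

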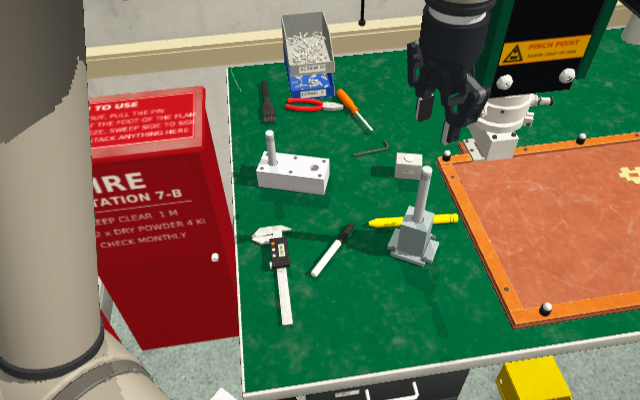

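View pics/s10c.png

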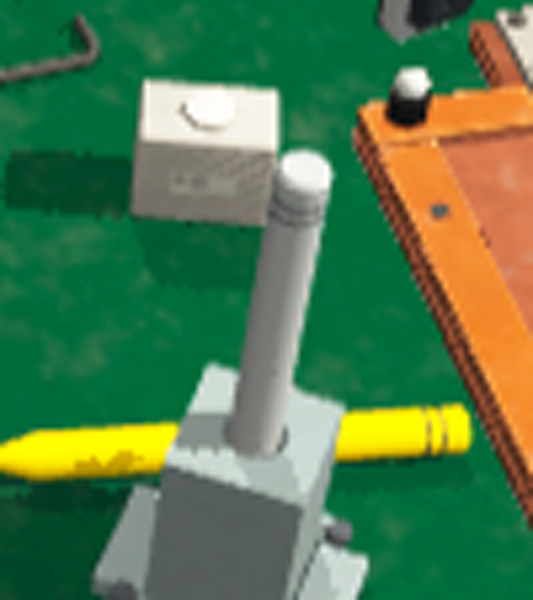

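Run:
```python
from plant import manip
print(manip.close_job(), manip.sense()['clock'])
```

```text
the job is handed in; nothing more can be done
the job is handed in; nothing more can be done
```

The long grey post is in the holder, taper first and standing on the stop, and the gripper has let go and is clear above it. I handed the job in at about 24 s. I also knocked over the yellow look-alike (last point below).

- **Stop:** I felt it with the foot about 47–49 mm below the mouth. After letting go I gripped the post again and pressed a second time, and it met firm resistance at the same height.
- **Press force:** The wrist force peaked at about 22 N. Taking off the plunger's drag, I estimate 12–22 N on the stop, under the 30 N limit. That share is not measured directly.
- **Last picture:** The post's top is at about 0.186 m, which matches a post standing on the stop.
- **Other parts:** The short post, calipers and marker are where they started, to within the accuracy of the pictures. In this last picture the network labelled the marker (scene view) and the yellow post (top view) as the long post, so I went by the picture itself.
- **What went wrong:** The yellow post, which had been standing free, fell over while the gripper came down on the long post. I did not see how it was touched. It rolled against the back of the holder and lies there on the bench. I left it there, since it is no part of the job and does not block anything.

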